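Slide the sample crate into the imaging corner

ROBOT

A 7-joint arm with a two-finger parallel gripper is mounted at the origin on the work surface. World frame = base frame: x ahead of the robot, y to its left, z up, the work surface at z = 0. Lengths are in m, angles in rad, forces in N, time in s.
With the tool pointing down it reaches from about 0.4 to 0.85 m from the base axis. Payload 4.5 kg.
Tool frame: the origin (TCP) lies at the very end of the fingers, on their centre line; the grasp point (between the pads) lies 19 mm behind it (arm.hold_point_z is the distance from the TCP to the grasp point, in m); z points along the fingers, y is the line along which they close (so a half turn about z gives the same grasp; the last joint's range is limited). The gripper opens to 85 mm and grips with 20 to 120 N. Pads are 22 mm wide; open, the fingers measure 114 mm over their backs; the gripper's body (76 mm by 85 mm) begins 54 mm behind the grasp point. The pads swing forward as they close: fully open they stand 13 mm farther back than shut.
Start: joints at [0.034, 0.689, -0.195, 1.565, 0.157, 0.902, -0.215], TCP at [0.625, 0, 0.231] pointing down, gripper open.
Joint ranges: [-3.01, 3.01], [-0.46, 2.08], [-1.47, 1.51], [0.13, 2.56], [-1, 4.14], [0.04, 2.09], [-2.66, 2.66]. Speed limits (rad/s): [2.57, 2.57, 3.14, 3.14, 3.14, 3.14, 3.14].

INTERFACE

Orientations are given as a unit quaternion [x, y, z, w].
In Python, from bench import arm, read_camera, get_calibration gives the robot as it stands.
- The arm moves only by the tool carry_out, never from a script. Its argument "steps" is a list of rows, each an object with "translation": the shift along the world's x, y, z in m, a list of three; "twist": the turn about the world's z in degrees. In form: [{"translation": [x, y, z], "twist": twist}, ...]. A call has 1 to 8 rows; each row is the pose to reach, as a shift and turn from the pose commanded when the call began; what a row does not reach only later rows make up. A row lasts 1/12 s, in which the tool goes at most 41.7 mm and 7.16 degrees, less where a joint would pass 70% of its speed; a pose out of reach is approached as far as the arm can. A call with a gripper value outside its range is refused whole. "gripper" is the finger opening in m, from 0 to 0.0854, set as the call begins (left out, the last holds). The fingers move at their own pace and stop on an object; "newtons" is the grip in N (left out, the last holds). Time passes only in rows, so rows that repeat a pose let the fingers close. It gives the time, the measured TCP pose, the force, the opening and the grip force at its end, in the units of the state.
- arm.get_state(): the state, without advancing time (a new reading comes with each control period).
- read_camera(name): name is "scene" or "side" or "wrist"; returns the picture (400x640x3 uint8, blue, green, red); there is no depth.
- get_calibration(name): a dict with "fx", "fy", "cx", "cy" (pixels), "k1" (the pictures are not rectified: a ray, as slopes to the right and down, at radius r is drawn at 1 + k1 r^2 times it, then the intrinsics apply), "origin" and "attitude" of the camera in the world; the wrist camera has in their place "mount" (4x4, takes a point from camera to tool coordinates, whose origin is the TCP and whose axes are the flange's). Camera axes: x right, y down, z forward; pixel columns grow to the right and rows downward; lengths in m; the calibration is good to about 2 mm. A picture is of the moment at which its call begins: read the wrist's pose just before it. get_calibration takes no time and is no camera call.
- arm.close_job(): hands the job in; it is judged then, once.
The state is a dict: "clock": time; "joints": joint angles; "joint_vel": joint speeds; "joint_efforts": joint torques, N m; "ee_pos": TCP position; "eef_rot": TCP orientation; "contact_force": force on the tool from outside, world axes, zero at the start; "torque": the same for the moment, N m; "gripper_width": finger opening in m; "gripper_force": force on a finger pad.
Only numpy, scipy, OpenCV 4.12 (cv2) and the standard library are available. Lean on these libraries where they do the work, as an engineer would, in place of code of your own. Each camera call takes 0.05 s, during which the arm holds its last target. There are 200 camera calls.

TASK

Push the tall, heavy crate of wood samples across the bench until it sits squarely in the inside corner of the low L-shaped metal fence, one long side against the fence's long arm and its end against the short arm. Push it from outside, low on the plywood walls and not on the boards that stand in it, so that it slides and stays upright: do not grip, lift or tip it, and do not reach into it. Leave the jar, the wood disc and the loupe where they are.

Things in the scene. Friction and masses are not known exactly. Their poses are not given: they have to be found in the camera images.
- crate: Loose 1.5 kg plywood box, 80 mm (x) by 150 mm (y), walls 65 mm high, with two upright boards fixed in it (|x| under 23, |y| under 56 mm, tops at 203 and 223 mm). Origin: centre of underside, z up. Bench friction about 0.6. Pushed along x below 45 mm it slides, on the boards it tips. Its +x side belongs at the long arm, +y end at the short one. Starts within 0.25 rad of the fence's yaw.
- fence: L-shaped aluminium fence fixed to the bench, bars 25 mm high, 16 mm thick. Origin: inside corner at bench height, z up. Inner face of the long arm: its plane x = 0, from the corner 284 mm towards -y. Inner face of the short arm: its plane y = 0, 170 mm towards -x. Seated, the crate's centre is at x = -40, y = -75 mm in this frame, same yaw. The bench between is clear.
- jar: Loose glass jar with steel lid, 54 mm diameter, 75 mm high, standing; origin at the centre of its underside. Leave alone.
- disc: Loose disc cut from a branch, 80 mm diameter, 24 mm thick, lying flat; origin at the centre of its underside. Leave alone.
- loupe: Loose black round stand loupe, 48 mm diameter, 44 mm high; origin at the centre of its underside. Leave alone.

How it is judged:
At the end, for the whole second after the job is handed in: The crate stands upright and at rest on the bench in the inside corner of the fence: within 6 mm of touching each arm and within 0.05 rad (3 degrees) of square to it (x of crate in the frame of fence between -0.046 and -0.035 m and y of crate in the frame of fence between -0.081 and -0.07 m and angle between the x axis of crate and the x axis of fence, either way round below 0.05 rad and angle between crate's own z axis and vertical below 0.03 rad and height (world z) of crate below 0.004 m and linear speed of crate below 0.01 m/s).
It fails at once if the crate is tipped by more than 0.15 rad (angle between crate's own z axis and vertical above 0.15 rad).
It fails at once if the crate is lifted off the bench (height (world z) of crate above 0.012 m).
It fails at once if the crate is pushed high up (grasp point more than 100 mm above the bench), on the boards (contact force between the fingers and crate above 2 N and height (world z) of the grasp point above 0.1 m).
It fails at once if the fingers reach over the crate's rim into it or grip it there (x of the grasp point in the frame of crate between -0.038 and 0.038 m and y of the grasp point in the frame of crate between -0.073 and 0.073 m and z of the grasp point in the frame of crate below 0.2 m).
It fails at once if the jar, the disc or the loupe is moved more than 12 mm (distance of any of jar, disc, loupe from where it was at the start of the episode above 0.012 m).
It also fails if it takes over 58 s, if anything falls off the work surface, if the arm or the gripper's body presses on something with over 40 N, if the wrist force passes 120 N, or if a joint passes its speed limit or range.

## Working session

There is one attempt and no reset: what is moved stays moved. The work goes in short steps, Python scripts to look and compute and a tool call to move; the robot and the scene stay as the last step left them, time stands still between calls to the robot, and variables do not carry over. Pictures are saved under pics/ and viewed, at most 10 in all, crops included, and the job is handed in when it is done.

Besides the shell and the picture viewer there is one more tool, called after "Request:" as name(argument=value, ...), one argument or row to a line, values as JSON. carry_out: Moves the arm, as the interface text tells. Its arguments: {"type":"object","properties":{"steps":{"type":"array","items":{"type":"object","properties":{"translation":{"type":"array","items":{"type":"number"}},"twist":{"type":"number"}}}},"gripper":{"type":"number"},"newtons":{"type":"number"}},"required":["steps"]}

```bash
mkdir -p pics
cat > h.py <<'E'
import numpy as np, cv2
from scipy.spatial.transform import Rotation as R
from bench import arm, read_camera, get_calibration
def att(c):
    a=np.array(c["attitude"],float)
    return a if a.shape==(3,3) else R.from_quat(a).as_matrix()
def ray(name,u,v):
    c=get_calibration(name); d=np.array([(u-c["cx"])/c["fx"],(v-c["cy"])/c["fy"]]); s=d.copy()
    for _ in range(20): s=d/(1+c["k1"]*(s@s))
    return np.array(c["origin"]), att(c)@np.array([s[0],s[1],1])
def px2w(name,u,v,z=0):
    o,d=ray(name,u,v); return o+d*(z-o[2])/d[2]
def w2px(name,p):
    c=get_calibration(name); q=att(c).T@(np.array(p)-c["origin"]); s=q[:2]/q[2]; s=s*(1+c["k1"]*(s@s))
    return s*[c["fx"],c["fy"]]+[c["cx"],c["cy"]]
E
python3 - <<'E'
from h import *
for n in("scene","side"):
    cv2.imwrite(f"pics/{n}0.png",read_camera(n)); print(get_calibration(n))
print(arm.get_state())
E
```

```text
{'fx': 400.5260449069518, 'fy': 400.5260449069518, 'cx': 321.00692352691516, 'cy': 205.55722349676313, 'k1': -0.08972872410078496, 'origin': array([ 1.17535602, -0.06154967,  0.43507418]), 'attitude': array([ 0.71366528,  0.53586841, -0.27657925, -0.35641386])}
{'fx': 411.1398512698098, 'fy': 411.1398512698098, 'cx': 316.27890339150264, 'cy': 202.6919493783869, 'k1': 0.016851471327777572, 'origin': array([0.30820544, 0.58723705, 0.35719803]), 'attitude': array([-0.24350602,  0.82458687, -0.49287966,  0.13353262])}
{'clock': 0.1, 'joints': array([ 0.03380295,  0.68990598, -0.19451171,  1.56625609,  0.15730856,
        0.90249048, -0.21509184]), 'joint_vel': array([ 0.00071735, -0.0007371 ,  0.00131777, -0.0042841 , -0.00046125,
        0.00174762, -0.00037625]), 'joint_efforts': array([-2.74651000e-03, -5.40603232e+01, -1.27131768e+00, -1.58985078e+01,
        9.34141979e-03,  4.37054478e-03,  9.81481946e-06]), 'ee_pos': array([ 6.24412041e-01, -5.32993503e-05,  2.30556091e-01]), 'eef_rot': array([ 7.07077422e-01,  7.07135647e-01, -6.34984927e-04, -5.41196261e-04]), 'contact_force': array([-0.73450055, -0.24450328,  0.06944232]), 'torque': array([-0.01715929,  0.03784142,  0.03013301]), 'gripper_force': 0.0, 'gripper_width': 0.08555278394187803}
```

View pics/scene0.png

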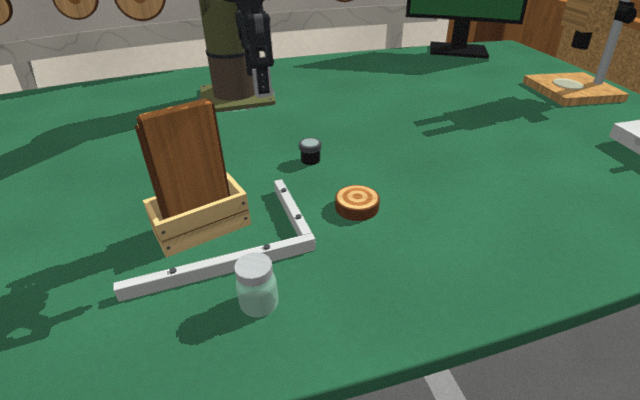

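View pics/side0.png

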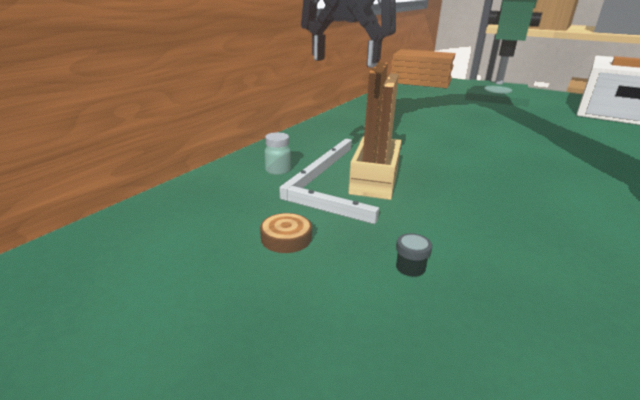

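Run:
```python
from h import *
for n in("scene","side"):
    print(n,att(get_calibration(n))[:,2].round(2),"tcp px",w2px(n,[.624,0,.2305]).round(1),"base",w2px(n,[0,0,0]).round(1))
P={"scene":[("corner outer? top",314,240,.025),("long end bot",120,297,0),("long end top out",117,287,.025),("short end top",277,182,.025),("inner corner top",303,237,.025),("crate bot r",249,229,0),("crate bot l",168,249,0),("crate top r",246,208,.065),("crate top l",163,235,.065),("crate top far l",147,205,.065),("jar",257,312,0),("disc",358,190,.024),("loupe",310,143,.044)],
"side":[("outer corner top",282,188,.025),("long end",351,142,.025),("short end",378,211,.025),("cr bot l",352,191,0),("cr bot r",391,195,0),("cr top l",352,164,.065),("cr top r",395,167,.065),("disc",286,225,.024),("loupe",414,243,.044),("jar",277,139,.075)]}
for n in P:
    for t,u,v,z in P[n]: print(n,t,px2w(n,u,v,z).round(4))
```

```text
scene [-0.78  0.21 -0.59] tcp px [258.6  93.5] base [235.5  96. ]
side [ 0.46 -0.75 -0.48] tcp px [344.1  71. ] base [827.2 351. ]
scene corner outer? top [0.7215 0.0504 0.025 ]
scene long end bot [ 0.7355 -0.244   0.    ]
scene long end top out [ 0.7402 -0.2398  0.025 ]
scene short end top [0.5421 0.0263 0.025 ]
scene inner corner top [0.7097 0.0357 0.025 ]
scene crate bot r [ 0.6348 -0.042   0.    ]
scene crate bot l [ 0.6481 -0.177   0.    ]
scene crate top r [ 0.6629 -0.0426  0.065 ]
scene crate top l [ 0.6935 -0.1677  0.065 ]
scene crate top far l [ 0.6083 -0.1959  0.065 ]
scene jar [ 0.8148 -0.0555  0.    ]
scene disc [0.6103 0.1633 0.024 ]
scene loupe [0.4435 0.1167 0.044 ]
side outer corner top [0.7082 0.0561 0.025 ]
side long end [ 0.7183 -0.227   0.025 ]
side short end [0.529  0.0351 0.025 ]
side cr bot l [ 0.6201 -0.0495  0.    ]
side cr bot r [ 0.551  -0.0766  0.    ]
side cr top l [ 0.6138 -0.029   0.065 ]
side cr top r [ 0.5442 -0.061   0.065 ]
side disc [0.629  0.1533 0.024 ]
side loupe [0.4386 0.1196 0.044 ]
side jar [ 0.7857 -0.0339  0.075 ]
```

Run:
```python
import cv2
a=cv2.imread("pics/scene0.png")[90:310,100:340]; b=cv2.imread("pics/side0.png")[55:285,250:450]
cv2.imwrite("pics/sc1.png",cv2.resize(a[:,:],None,fx=2.7,fy=2.7,interpolation=2)); cv2.imwrite("pics/si1.png",cv2.resize(b,None,fx=2.6,fy=2.6,interpolation=2))
```

```text
(no output)
```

View pics/sc1.png

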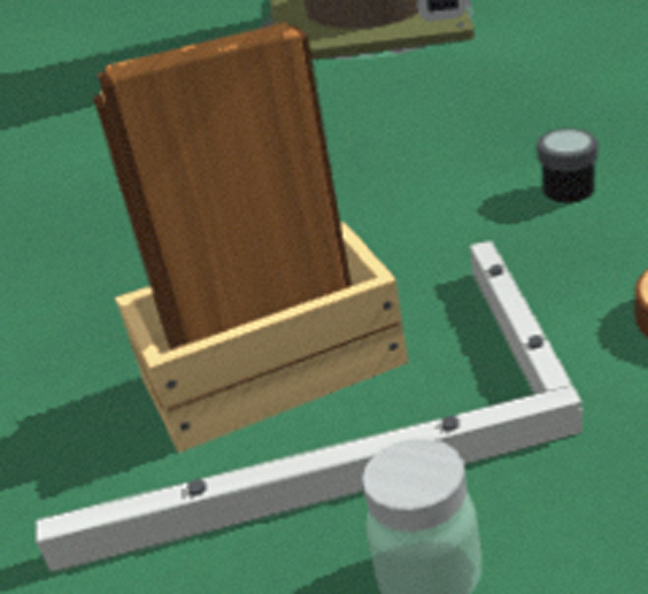

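View pics/si1.png

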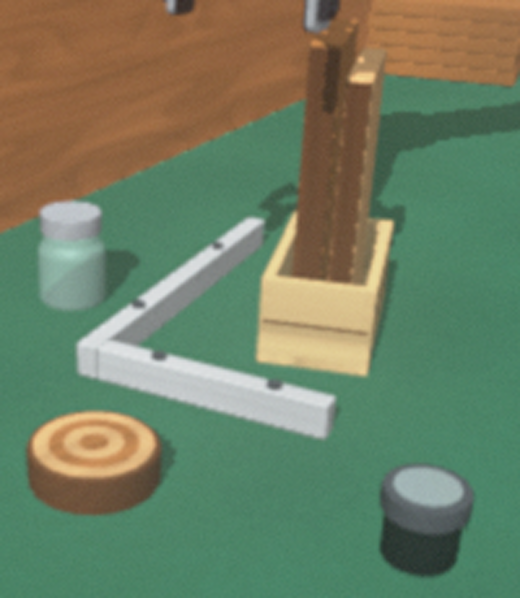

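```bash
cat > fit.py <<'E'
from h import *
from scipy.optimize import least_squares
def fit(obs,x0):
    def proj(x):
        c,s=np.cos(x[2]),np.sin(x[2])
        return [w2px(n,[x[0]+(c*p[0]-s*p[1])/1e3,x[1]+(s*p[0]+c*p[1])/1e3,p[2]/1e3])-uv for n,p,uv in obs]
    r=least_squares(lambda x:np.ravel(proj(x)),x0,loss="soft_l1",x_scale=[.01,.01,.1]); return r.x,np.array(proj(r.x)).round(1)
E
python3 - <<'E'
from fit import *
S=lambda x,y:np.array([100+x/2.7,90+y/2.7]); D=lambda x,y:np.array([250+x/2.6,55+y/2.6])
cr=[("scene",(40,-75,65),S(155,364)),("scene",(40,-75,0),S(181,450)),("scene",(40,75,0),S(408,361)),("scene",(40,75,65),S(396,281)),("scene",(-40,-75,65),S(117,299)),
("side",(40,75,0),D(257,358)),("side",(-40,75,0),D(367,374)),("side",(40,75,65),D(261,280)),("side",(-40,75,65),D(374,288)),("side",(-40,-75,65),D(394,222))]
fe=[("scene",(16,16,25),S(580,400)),("scene",(16,16,0),S(580,432)),("scene",(0,-284,25),S(38,523)),("scene",(16,-284,25),S(46,540)),("scene",(16,-284,0),S(53,569)),("scene",(-170,16,25),S(490,243)),("scene",(-170,0,25),S(471,247)),
("side",(16,16,0),D(80,370)),("side",(16,16,25),D(80,346)),("side",(-170,0,25),D(334,396)),("side",(-170,16,25),D(327,408)),("side",(-170,16,0),D(325,438)),("side",(16,-284,25),D(250,218)),("side",(0,-284,25),D(264,223))]
for nm,o,x0 in(("crate",cr,[.6,-.12,.1]),("fence",fe,[.7,.035,.06])):
    x,r=fit(o,x0); print(nm,x.round(4)); print(r.tolist())
    globals()[nm]=x
c,s=np.cos(fence[2]),np.sin(fence[2]); F=np.array([[c,-s],[s,c]])
print("crate in fence",F.T@(crate[:2]-fence[:2]),crate[2]-fence[2],"goal",fence[:2]+F@[-.04,-.075])
E
```

```text
crate [ 0.6058 -0.1195  0.3127]
[[-1.2, 0.4], [-0.3, 0.2], [0.3, -0.3], [0.2, -1.5], [-0.1, -1.0], [-0.6, 0.9], [-0.4, 0.4], [-0.0, -0.8], [0.8, 1.3], [-0.8, -1.0]]
fence [0.7023 0.0368 0.0888]
[[0.7, -0.5], [1.1, -0.5], [-0.6, -2.3], [-3.9, -0.7], [-0.7, 0.5], [0.3, -1.9], [-0.7, -1.6], [-1.6, 1.3], [-1.9, -1.7], [0.8, -0.3], [0.2, -0.7], [-0.4, 0.8], [-1.0, -1.1], [-0.2, -1.9]]
crate in fence [-0.10995788 -0.14711762] 0.22385731023759792 goal [ 0.66907831 -0.0414623 ]
```

Request:
carry_out(
  steps=[
    {"translation":[-0.04,0,0],"twist":2},
    {"translation":[-0.08,0,0],"twist":5.1},
    {"translation":[-0.115,0,0],"twist":5.1},
    {"translation":[-0.143,-0.02,0],"twist":5.1},
    {"translation":[-0.143,-0.055,0],"twist":5.1},
    {"translation":[-0.143,-0.09,0],"twist":5.1},
    {"translation":[-0.143,-0.12,0],"twist":5.1},
    {"translation":[-0.143,-0.1325,0],"twist":5.1},
  ],
  gripper=0.085,
)

```text
clock: 0.77
ee_pos: [0.4809, -0.1378, 0.2311]
eef_rot: [0.677, 0.736, -0.001, 0.001]
contact_force: [0.2, 0.1, -1.0]
gripper_width: 0.0849
gripper_force: 0.0
```

Request:
carry_out(
  steps=[
    {"translation":[0,0,-0.03],"twist":0},
    {"translation":[0,0,-0.065],"twist":0},
    {"translation":[0,0,-0.1],"twist":0},
    {"translation":[0,0,-0.135],"twist":0},
    {"translation":[0,0,-0.17],"twist":0},
    {"translation":[0,0,-0.2],"twist":0},
    {"translation":[0,0,-0.217],"twist":0},
    {"translation":[0,0,-0.217],"twist":0},
  ],
)

```text
clock: 1.43
ee_pos: [0.4798, -0.1317, 0.0109]
eef_rot: [0.675, 0.738, -0.002, -0.003]
contact_force: [0.7, 0.0, -0.3]
gripper_width: 0.085
gripper_force: 0.0
```

Request:
carry_out(
  steps=[
    {"translation":[0.006,0.0005,0]},
    {"translation":[0.012,0.001,0]},
    {"translation":[0.017,0.0015,0]},
    {"translation":[0.021,0.0019,0]},
    {"translation":[0.025,0.0022,0]},
    {"translation":[0.029,0.0026,0]},
    {"translation":[0.033,0.003,0]},
    {"translation":[0.037,0.0033,0]},
  ],
)

```text
$.steps[0]: bad value
```

Request:
carry_out(
  steps=[
    {"translation":[0.004,0.0004,0]},
    {"translation":[0.008,0.0007,0]},
    {"translation":[0.012,0.001,0]},
    {"translation":[0.016,0.0014,0]},
    {"translation":[0.02,0.0018,0]},
    {"translation":[0.024,0.0021,0]},
    {"translation":[0.028,0.0025,0]},
    {"translation":[0.028,0.0025,0]},
  ],
)

```text
$.steps[0]: bad value
```

Run:
```python
from h import *
a=read_camera("scene")[90:310,100:340]; b=read_camera("side")[55:285,250:450]
im=np.hstack([cv2.resize(a,(400,366),interpolation=2),cv2.resize(b,(400,460),interpolation=2)[:366]]) if 0 else None
cv2.imwrite("pics/a2.png",cv2.resize(a,None,fx=2.7,fy=2.7,interpolation=2)); cv2.imwrite("pics/b2.png",cv2.resize(b,None,fx=2.6,fy=2.6,interpolation=2))
```

```text
(no output)
```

View pics/a2.png

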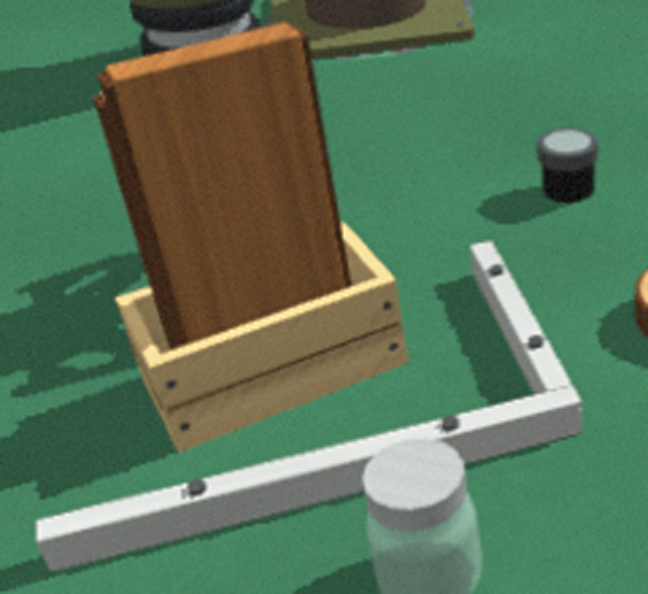

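The moves were refused because the twist was missing; the picture shows the crate unmoved, with its corners still at crop (181,450) and (408,361). I'll resend with the twist.

Request:
carry_out(
  steps=[
    {"translation":[0.006,0.0005,0],"twist":0},
    {"translation":[0.012,0.001,0],"twist":0},
    {"translation":[0.017,0.0015,0],"twist":0},
    {"translation":[0.021,0.0019,0],"twist":0},
    {"translation":[0.025,0.0022,0],"twist":0},
    {"translation":[0.029,0.0026,0],"twist":0},
    {"translation":[0.033,0.003,0],"twist":0},
    {"translation":[0.037,0.0033,0],"twist":0},
  ],
)

```text
clock: 2.2
ee_pos: [0.5113, -0.1303, 0.0146]
eef_rot: [0.675, 0.737, -0.006, -0.005]
contact_force: [-14.3, -1.7, 14.9]
gripper_width: 0.0849
gripper_force: 8.2
```

Request:
carry_out(
  steps=[
    {"translation":[0.004,0.0004,0],"twist":0},
    {"translation":[0.008,0.0007,0],"twist":0},
    {"translation":[0.012,0.001,0],"twist":0},
    {"translation":[0.016,0.0014,0],"twist":0},
    {"translation":[0.02,0.0018,0],"twist":0},
    {"translation":[0.024,0.0021,0],"twist":0},
    {"translation":[0.028,0.0025,0],"twist":0},
    {"translation":[0.028,0.0025,0],"twist":0},
  ],
)

```text
clock: 2.87
ee_pos: [0.5422, -0.1273, 0.0145]
eef_rot: [0.675, 0.738, -0.004, -0.003]
contact_force: [-9.4, 0.1, 7.4]
gripper_width: 0.0851
gripper_force: 6.5
```

```bash
cat > snap.py <<'E'
from h import *
import sys
a=read_camera("scene")[90:310,100:340]; b=read_camera("side")[75:265,260:450]
a=cv2.resize(a,(400,367),interpolation=2); b=cv2.resize(b,(400,400),interpolation=2)[:367]
cv2.imwrite("pics/%s.png"%sys.argv[1],np.hstack([a,b]))
E
python3 snap.py c3
```

```text
(no output)
```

View pics/c3.png

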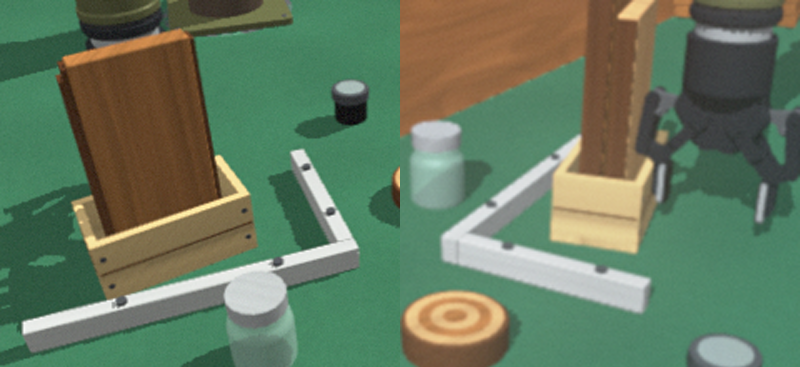

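```bash
cat > loc.py <<'E'
from fit import *
S=lambda x,y:np.array([100+x*.6,90+y*.6]); D=lambda x,y:np.array([260+(x-400)*.475,75+y*.475])
def rep(cr):
    x,r=fit(cr,[.64,-.11,.15]); f=np.array([.7023,.0368]);c,s=np.cos(.0888),np.sin(.0888)
    print(x.round(4),"in fence",(np.array([[c,s],[-s,c]])@(x[:2]-f)).round(4),round(x[2]-.0888,3)); print(r.tolist())
E
python3 - <<'E'
from loc import *
rep([("scene",(40,-75,0),S(110,295)),("scene",(40,75,0),S(255,247)),("scene",(40,75,65),S(249,193)),("scene",(-40,-75,65),S(74,200)),("side",(40,75,0),D(551,241)),("side",(-40,75,0),D(637,250)),("side",(40,75,65),D(554,176)),("side",(-40,75,65),D(642,184))])
E
```

```text
[ 0.638  -0.1185  0.2576] in fence [-0.0778 -0.149 ] 0.169
[[-1.2, 2.7], [1.5, -1.5], [0.5, -0.5], [-1.2, -0.8], [-0.2, -0.8], [-0.3, 1.3], [-0.3, -1.1], [0.4, 0.9]]
```

Request:
carry_out(
  steps=[
    {"translation":[-0.008,0,0],"twist":0},
    {"translation":[-0.01,0.012,0],"twist":0},
    {"translation":[-0.01,0.02,0],"twist":0},
    {"translation":[-0.006,0.0204,0],"twist":0},
    {"translation":[-0.002,0.0208,0],"twist":0},
    {"translation":[0.002,0.0211,0],"twist":0},
    {"translation":[0.006,0.0214,0],"twist":0},
    {"translation":[0.01,0.0218,0],"twist":0},
  ],
)

```text
clock: 3.63
ee_pos: [0.5518, -0.1023, 0.0145]
eef_rot: [0.674, 0.739, -0.003, -0.004]
contact_force: [-12.7, 2.5, 13.8]
gripper_width: 0.0846
gripper_force: 9.8
```

Request:
carry_out(
  steps=[
    {"translation":[0.004,0.0004,0],"twist":0},
    {"translation":[0.008,0.0007,0],"twist":0},
    {"translation":[0.012,0.001,0],"twist":0},
    {"translation":[0.016,0.0014,0],"twist":0},
    {"translation":[0.019,0.0017,0],"twist":0},
    {"translation":[0.022,0.0019,0],"twist":0},
    {"translation":[0.022,0.0019,0],"twist":0},
  ],
)

```text
clock: 4.22
ee_pos: [0.5752, -0.1005, 0.0144]
eef_rot: [0.674, 0.739, -0.002, -0.004]
contact_force: [-11.1, 2.3, 10.1]
gripper_width: 0.0848
gripper_force: 11.4
```

```bash
python3 snap.py c4
```

```text
(no output)
```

View pics/c4.png

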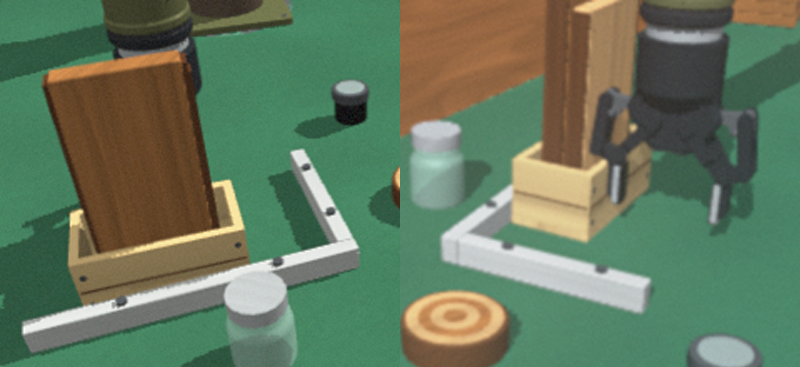

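Run:
```python
from loc import *
rep([("scene",(40,75,65),S(246,231)),("scene",(40,-75,65),S(78,264)),("scene",(-40,-75,65),S(70,214)),("scene",(-40,75,65),S(233,182)),("side",(40,75,0),D(513,226)),("side",(-40,75,0),D(588,238)),("side",(40,75,65),D(514,156)),("side",(-40,75,65),D(592,175))])
```

```text
[ 0.6733 -0.1231  0.0786] in fence [-0.0431 -0.1567] -0.01
[[0.4, -3.0], [-4.2, 1.6], [0.3, -1.5], [-2.0, -2.8], [-1.0, -1.7], [-0.2, 1.6], [-1.0, 1.2], [-0.1, 0.3]]
```

Request:
carry_out(
  steps=[
    {"translation":[-0.03,0,0],"twist":0},
    {"translation":[-0.065,0,0],"twist":0},
    {"translation":[-0.1,0,0.01],"twist":0},
    {"translation":[-0.1,0,0.045],"twist":6},
    {"translation":[-0.1,-0.02,0.08],"twist":13},
    {"translation":[-0.1,-0.055,0.105],"twist":20},
    {"translation":[-0.1,-0.09,0.12],"twist":27},
    {"translation":[-0.1,-0.13,0.12],"twist":34},
  ],
)

```text
clock: 4.98
ee_pos: [0.4829, -0.2331, 0.1385]
eef_rot: [0.425, 0.905, 0.001, 0.004]
contact_force: [0.4, -0.1, -0.5]
gripper_width: 0.0852
gripper_force: 0.0
```

Request:
carry_out(
  steps=[
    {"translation":[0,-0.03,0],"twist":7},
    {"translation":[0,-0.057,0],"twist":14},
    {"translation":[0.03,-0.057,0],"twist":21},
    {"translation":[0.065,-0.057,0],"twist":28},
    {"translation":[0.1,-0.057,0],"twist":35},
    {"translation":[0.135,-0.057,0],"twist":42},
    {"translation":[0.17,-0.057,0],"twist":49},
    {"translation":[0.2,-0.057,0],"twist":56},
  ],
)

```text
clock: 5.65
ee_pos: [0.6821, -0.2887, 0.1345]
eef_rot: [-0.048, 0.999, 0.001, 0.001]
contact_force: [0.6, 0.2, 1.1]
gripper_width: 0.0849
gripper_force: 0.0
```

Request:
carry_out(
  steps=[
    {"translation":[0.012,0,0],"twist":0},
    {"translation":[0.012,0,0],"twist":0},
    {"translation":[0.012,0,-0.03],"twist":0},
    {"translation":[0.012,0,-0.065],"twist":0},
    {"translation":[0.012,0,-0.095],"twist":0},
    {"translation":[0.012,0,-0.115],"twist":0},
    {"translation":[0.012,0,-0.12],"twist":0},
    {"translation":[0.012,0,-0.12],"twist":0},
  ],
)

```text
clock: 6.32
ee_pos: [0.6894, -0.2894, 0.0126]
eef_rot: [-0.045, 0.999, 0.001, -0.002]
contact_force: [-0.2, 0.2, -0.4]
gripper_width: 0.0853
gripper_force: 0.0
```

Request:
carry_out(
  steps=[
    {"translation":[-0.0007,0.008,0],"twist":0},
    {"translation":[-0.0014,0.016,0],"twist":0},
    {"translation":[-0.002,0.022,0],"twist":0},
    {"translation":[-0.0024,0.027,0],"twist":0},
    {"translation":[-0.0028,0.032,0],"twist":0},
    {"translation":[-0.0033,0.037,0],"twist":0},
    {"translation":[-0.0037,0.042,0],"twist":0},
    {"translation":[-0.0042,0.047,0],"twist":0},
  ],
)

```text
clock: 6.98
ee_pos: [0.688, -0.2492, 0.016]
eef_rot: [-0.042, 0.999, -0.005, 0.002]
contact_force: [2.1, -9.5, 3.5]
gripper_width: 0.085
gripper_force: 4.5
```

Request:
carry_out(
  steps=[
    {"translation":[-0.0004,0.005,0],"twist":0},
    {"translation":[-0.0009,0.01,0],"twist":0},
    {"translation":[-0.0013,0.015,0],"twist":0},
    {"translation":[-0.0018,0.02,0],"twist":0},
    {"translation":[-0.0022,0.025,0],"twist":0},
    {"translation":[-0.0027,0.03,0],"twist":0},
    {"translation":[-0.0031,0.035,0],"twist":0},
    {"translation":[-0.0031,0.035,0],"twist":0},
  ],
)

```text
clock: 7.65
ee_pos: [0.6849, -0.2117, 0.0159]
eef_rot: [-0.043, 0.999, -0.003, 0.001]
contact_force: [0.5, -6.5, 3.7]
gripper_width: 0.0852
gripper_force: 3.3
```

```bash
python3 snap.py c5
```

```text
(no output)
```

View pics/c5.png

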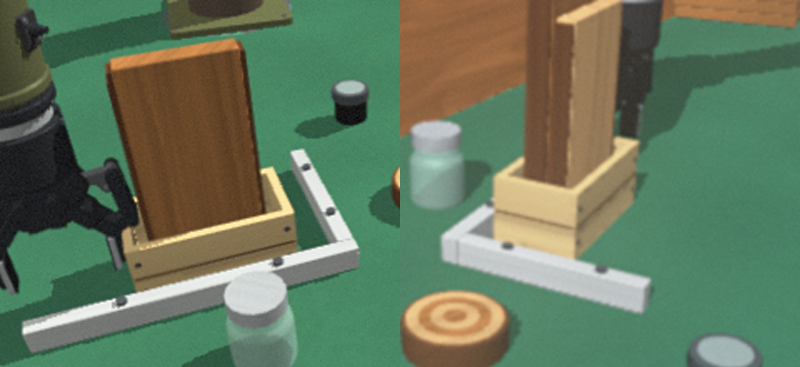

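Request:
carry_out(
  steps=[
    {"translation":[-0.0004,0.005,0],"twist":0},
    {"translation":[-0.0009,0.01,0],"twist":0},
    {"translation":[-0.0013,0.015,0],"twist":0},
    {"translation":[-0.0018,0.02,0],"twist":0},
    {"translation":[-0.002,0.023,0],"twist":0},
    {"translation":[-0.0023,0.026,0],"twist":0},
    {"translation":[-0.0023,0.026,0],"twist":0},
  ],
)

```text
clock: 8.33
ee_pos: [0.6827, -0.1866, 0.0159]
eef_rot: [-0.043, 0.999, -0.004, 0.001]
contact_force: [0.7, -7.7, 4.0]
gripper_width: 0.085
gripper_force: 3.6
```

Request:
carry_out(
  steps=[
    {"translation":[-0.0002,0.002,0],"twist":0},
    {"translation":[-0.0004,0.004,0],"twist":0},
    {"translation":[-0.0004,0.004,0],"twist":0},
  ],
)

```text
clock: 8.58
ee_pos: [0.6824, -0.1835, 0.0159]
eef_rot: [-0.043, 0.999, -0.004, 0.002]
contact_force: [0.4, -8.9, 3.7]
gripper_width: 0.0852
gripper_force: 4.4
```

Request:
carry_out(
  steps=[
    {"translation":[-0.0002,0.002,0],"twist":0},
    {"translation":[-0.0003,0.003,0],"twist":0},
    {"translation":[-0.0003,0.003,0],"twist":0},
  ],
)

```text
clock: 8.83
ee_pos: [0.6821, -0.1808, 0.0159]
eef_rot: [-0.043, 0.999, -0.004, 0.002]
contact_force: [2.4, -8.2, 3.5]
gripper_width: 0.0849
gripper_force: 4.3
```

Request:
carry_out(
  steps=[
    {"translation":[-0.0002,0.002,0],"twist":0},
    {"translation":[-0.0003,0.003,0],"twist":0},
    {"translation":[-0.0003,0.003,0],"twist":0},
  ],
)

```text
clock: 9.08
ee_pos: [0.6818, -0.1777, 0.0159]
eef_rot: [-0.043, 0.999, -0.004, 0.001]
contact_force: [1.6, -8.7, 4.2]
gripper_width: 0.0849
gripper_force: 4.3
```

Request:
carry_out(
  steps=[
    {"translation":[-0.0002,0.002,0],"twist":0},
    {"translation":[-0.0003,0.003,0],"twist":0},
    {"translation":[-0.0003,0.003,0],"twist":0},
  ],
)

```text
clock: 9.33
ee_pos: [0.6815, -0.1752, 0.016]
eef_rot: [-0.042, 0.999, -0.004, 0.002]
contact_force: [2.1, -8.8, 4.6]
gripper_width: 0.0851
gripper_force: 4.7
```

```bash
python3 snap.py c6
```

```text
(no output)
```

View pics/c6.png

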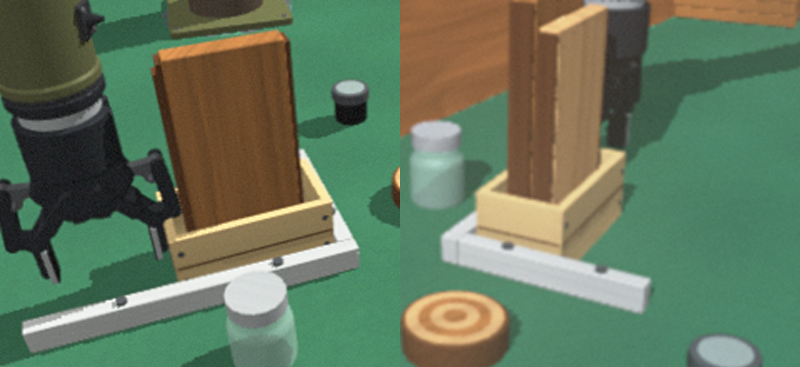

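Request:
carry_out(
  steps=[
    {"translation":[-0.0002,0.002,0],"twist":0},
    {"translation":[-0.0003,0.003,0],"twist":0},
    {"translation":[-0.0003,0.003,0],"twist":0},
  ],
)

```text
clock: 9.68
ee_pos: [0.6814, -0.1753, 0.0162]
eef_rot: [-0.042, 0.999, -0.006, 0.002]
contact_force: [1.4, -14.1, 5.7]
gripper_width: 0.085
gripper_force: 6.7
```

Request:
carry_out(
  steps=[
    {"translation":[-0.0002,0.002,0],"twist":0},
    {"translation":[-0.0002,0.002,0],"twist":0},
  ],
)

```text
clock: 9.85
ee_pos: [0.6814, -0.1754, 0.0164]
eef_rot: [-0.041, 0.999, -0.008, 0.002]
contact_force: [2.2, -15.8, 6.9]
gripper_width: 0.0854
gripper_force: 8.1
```

Run:
```python
from loc import *
rep([("scene",(40,75,65),S(333,206)),("scene",(-40,75,65),S(304,152)),("scene",(40,-75,65),S(172,238)),("scene",(40,-75,0),S(180,276)),("side",(40,75,65),D(477,189)),("side",(-40,75,65),D(563,209)),("side",(-40,-75,65),D(625,154))])
```

```text
[ 0.658  -0.0424  0.0945] in fence [-0.0512 -0.075 ] 0.006
[[-0.6, -4.1], [1.6, 2.0], [-2.1, 0.2], [1.2, 9.6], [-0.3, 1.3], [0.1, 1.1], [1.7, -0.5]]
```

Request:
carry_out(
  steps=[
    {"translation":[0.003,-0.035,0],"twist":0},
    {"translation":[0.005,-0.07,0],"twist":0},
    {"translation":[0.005,-0.1,0.02],"twist":0},
    {"translation":[0.005,-0.11,0.06],"twist":0},
    {"translation":[0,-0.11,0.095],"twist":0},
    {"translation":[-0.03,-0.11,0.12],"twist":-6},
    {"translation":[-0.065,-0.11,0.12],"twist":-13},
    {"translation":[-0.1,-0.11,0.12],"twist":-20},
  ],
)

```text
clock: 10.52
ee_pos: [0.5802, -0.2735, 0.1369]
eef_rot: [0.133, 0.991, 0.0, 0.003]
contact_force: [-0.5, -0.6, -0.4]
gripper_width: 0.0848
gripper_force: 0.0
```

Request:
carry_out(
  steps=[
    {"translation":[-0.035,0,0],"twist":-7},
    {"translation":[-0.07,0,0],"twist":-14},
    {"translation":[-0.1,0,0],"twist":-21},
    {"translation":[-0.1,0.035,0],"twist":-28},
    {"translation":[-0.1,0.07,0],"twist":-35},
    {"translation":[-0.1,0.105,0],"twist":-42},
    {"translation":[-0.1,0.14,0],"twist":-49},
    {"translation":[-0.1,0.175,0],"twist":-56},
  ],
)

```text
clock: 11.18
ee_pos: [0.4797, -0.0973, 0.1349]
eef_rot: [0.583, 0.813, 0.001, 0.001]
contact_force: [0.0, 0.0, -0.0]
gripper_width: 0.0848
gripper_force: 0.0
```

Request:
carry_out(
  steps=[
    {"translation":[0,0.03,0],"twist":-7},
    {"translation":[0.01,0.04,-0.01],"twist":-14},
    {"translation":[0.026,0.04,-0.03],"twist":-14},
    {"translation":[0.026,0.04,-0.065],"twist":-14},
    {"translation":[0.026,0.04,-0.095],"twist":-14},
    {"translation":[0.026,0.04,-0.12],"twist":-14},
    {"translation":[0.026,0.04,-0.12],"twist":-14},
  ],
)

```text
clock: 11.77
ee_pos: [0.5033, -0.058, 0.0109]
eef_rot: [0.674, 0.738, -0.002, -0.002]
contact_force: [-0.8, -0.1, -1.4]
gripper_width: 0.085
gripper_force: 0.0
```

Request:
carry_out(
  steps=[
    {"translation":[0.008,0.0007,0],"twist":0},
    {"translation":[0.016,0.0014,0],"twist":0},
    {"translation":[0.024,0.002,0],"twist":0},
    {"translation":[0.03,0.0027,0],"twist":0},
    {"translation":[0.036,0.0032,0],"twist":0},
    {"translation":[0.042,0.0037,0],"twist":0},
    {"translation":[0.047,0.0042,0],"twist":0},
    {"translation":[0.047,0.0042,0],"twist":0},
  ],
)

```text
clock: 12.43
ee_pos: [0.5544, -0.0546, 0.0147]
eef_rot: [0.675, 0.738, 0.001, 0.001]
contact_force: [0.6, -0.5, 0.2]
gripper_width: 0.085
gripper_force: 0.0
```

Request:
carry_out(
  steps=[
    {"translation":[0.003,0.0003,0],"twist":0},
    {"translation":[0.006,0.0005,0],"twist":0},
    {"translation":[0.006,0.0005,0],"twist":0},
  ],
)

```text
clock: 12.68
ee_pos: [0.5592, -0.0542, 0.0143]
eef_rot: [0.675, 0.738, 0.0, 0.0]
contact_force: [0.2, 0.5, -0.5]
gripper_width: 0.085
gripper_force: 0.0
```

Request:
carry_out(
  steps=[
    {"translation":[0.003,0.0003,0],"twist":0},
    {"translation":[0.006,0.0005,0],"twist":0},
    {"translation":[0.006,0.0005,0],"twist":0},
  ],
)

```text
clock: 12.93
ee_pos: [0.5652, -0.0537, 0.0143]
eef_rot: [0.675, 0.738, 0.0, 0.0]
contact_force: [-0.1, -0.6, 1.0]
gripper_width: 0.0848
gripper_force: 0.1
```

Request:
carry_out(
  steps=[
    {"translation":[0.002,0.0002,0],"twist":0},
    {"translation":[0.004,0.0004,0],"twist":0},
    {"translation":[0.004,0.0004,0],"twist":0},
  ],
)

```text
clock: 13.18
ee_pos: [0.5652, -0.0538, 0.0143]
eef_rot: [0.675, 0.738, -0.003, -0.002]
contact_force: [-8.2, -0.3, 6.7]
gripper_width: 0.0853
gripper_force: 5.1
```

Request:
carry_out(
  steps=[
    {"translation":[0.002,0.0002,0],"twist":0},
    {"translation":[0.004,0.0004,0],"twist":0},
    {"translation":[0.004,0.0004,0],"twist":0},
  ],
)

```text
clock: 13.43
ee_pos: [0.5664, -0.0538, 0.0145]
eef_rot: [0.675, 0.738, -0.005, -0.004]
contact_force: [-13.6, 0.4, 12.4]
gripper_width: 0.0849
gripper_force: 11.3
```

Request:
carry_out(
  steps=[
    {"translation":[0.002,0.0002,0],"twist":0},
    {"translation":[0.003,0.0003,0],"twist":0},
    {"translation":[0.003,0.0003,0],"twist":0},
  ],
)

```text
clock: 13.68
ee_pos: [0.5694, -0.0537, 0.0145]
eef_rot: [0.675, 0.738, -0.005, -0.003]
contact_force: [-13.4, -0.7, 14.0]
gripper_width: 0.0849
gripper_force: 11.3
```

Request:
carry_out(
  steps=[
    {"translation":[0.002,0.0002,0],"twist":0},
    {"translation":[0.003,0.0003,0],"twist":0},
    {"translation":[0.003,0.0003,0],"twist":0},
  ],
)

```text
clock: 13.93
ee_pos: [0.5724, -0.0535, 0.0145]
eef_rot: [0.675, 0.738, -0.005, -0.003]
contact_force: [-13.2, -1.0, 13.9]
gripper_width: 0.085
gripper_force: 11.3
```

Request:
carry_out(
  steps=[
    {"translation":[0.002,0.0002,0],"twist":0},
    {"translation":[0.003,0.0003,0],"twist":0},
    {"translation":[0.003,0.0003,0],"twist":0},
  ],
)

```text
clock: 14.18
ee_pos: [0.5721, -0.0536, 0.0148]
eef_rot: [0.675, 0.738, -0.007, -0.005]
contact_force: [-21.2, -1.3, 21.3]
gripper_width: 0.0851
gripper_force: 15.6
```

Request:
carry_out(
  steps=[
    {"translation":[-0.004,0,0],"twist":0},
    {"translation":[-0.012,-0.001,0],"twist":0},
    {"translation":[-0.035,-0.003,0],"twist":0},
    {"translation":[-0.07,-0.005,0],"twist":0},
    {"translation":[-0.1,-0.007,0],"twist":0},
    {"translation":[-0.1,-0.007,0.03],"twist":0},
    {"translation":[-0.1,-0.007,0.03],"twist":0},
  ],
)

```text
clock: 14.77
ee_pos: [0.4804, -0.0595, 0.0467]
eef_rot: [0.675, 0.738, -0.0, 0.0]
contact_force: [1.0, 0.2, -0.3]
gripper_width: 0.085
gripper_force: 0.0
```

```bash
python3 snap.py c7
```

```text
(no output)
```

View pics/c7.png

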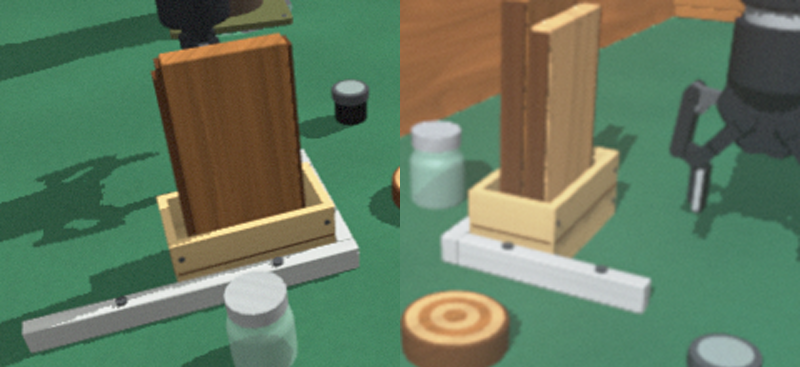

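Run:
```python
from h import *
im=read_camera("scene"); cv2.imwrite("pics/full8.png",im)
hsv=cv2.cvtColor(im,cv2.COLOR_BGR2HSV).astype(int)
def cl(p):
    h,s,v=p
    return "W" if s>60 and h<32 else "G" if s>60 and 35<h<100 else "#" if s<50 and v>90 else "."
for u in list(range(196,304,8)): print(u,"".join(cl(p) for p in hsv[220:275,u]))
c,s=np.cos(.0888),np.sin(.0888)
f=lambda x,y,z:w2px("scene",[.7023+c*x-s*y,.0368+s*x+c*y,z]).round(1)
for y in(-150,-75,0): print(y,f(0,y/1e3,.025),f(0,y/1e3,.0),f(0,y/1e3,.065),f(-.08,y/1e3,.065))
```

```text
196 GGGGGGGGGGGGGGGGGGGGGGGGGGGGGGGGGGGGGGGGGG#############
204 WWWWWWWWWWWWWWWWWWWWWWWWWWWWWWWWGGGGGGGG###############
212 WWWWWWWWWWWWWWWWWWWWWWWWWWWWWWWWWWWWWW#################
220 WWWWWWWWWWWWWWWWWWWWWWWWWWWWWWWWWWWW###################
228 WWWWWWWWWWWWWWWWWWWWWWWWWWWWWWWWWW###################.G
236 WWWWWWWWWWWWWWWWWWWWWWWWWWWWWWWW#######################
244 WWWWWWWWWWWWWWWWWWWWWWWWWWWWWW#########################
252 WWWWWWWWWWWWWWWWWWWWWWWWWWWW###########################
260 WWWWWWWWWWWWWWWWWWWWWWWWWW#############################
268 WWWWWWWWWWWWWWWWWWWWWWWW###..##########################
276 WWWWWWWWWWWWWWWWWWWWWW###################GGGGGGGGGGGGGG
284 WWWWWWWWWWWWWWWWWWWW##################.GGGGGGGGGGGGGGGG
292 WWWWWWWWWWWWWWWWW.##################.GGGGGGGGGGGGGGGGGG
300 #.WWWWWWWWWWWWW###################GGGGGGGGGGGGGGGGGGGGG
-150 [207. 258.] [210.1 269.9] [201.9 237.6] [195.3 206.6]
-75 [256.1 245.7] [257.9 257.5] [253.1 225.4] [241.9 196.4]
0 [302.5 233.9] [303.2 245.7] [301.5 213.8] [286.1 186.7]
```

Run:
```python
from h import *
im=cv2.imread("pics/full8.png"); g=cv2.GaussianBlur(im,(5,3),0).astype(float).sum(2)
c,s=np.cos(.0888),np.sin(.0888); F=np.array([[c,s],[-s,c]]); f0=np.array([.7023,.0368])
def trans(lo,hi,z,sgn,off):
    P=[]
    for u in range(lo,hi,2):
        v0=int(237.6+(u-201.9)*(213.8-237.6)/99.6+off); d=sgn*np.diff(g[v0-7:v0+8,u]); k=int(d.argmax())
        if 0<k<13: k=k+.5*(d[k-1]-d[k+1])/(d[k-1]-2*d[k]+d[k+1]+1e-9)
        P.append((u,v0-7+k+.5))
    P=np.array(P); a=cv2.fitLine(P.astype(np.float32),cv2.DIST_HUBER,0,.01,.01).ravel(); m=a[1]/a[0]
    Q=[F@(px2w("scene",u,a[3]+m*(u-a[2]),z)[:2]-f0) for u in(lo,hi)]
    r=P[:,1]-(a[3]+m*(P[:,0]-a[2])); print(np.round(Q,4).tolist(),"yaw",round(-(Q[1][0]-Q[0][0])/(Q[1][1]-Q[0][1]),3),"med",np.median(abs(r)).round(2))
trans(212,294,.065,-1,0)   # rim
trans(212,260,.025,1,21)   # fence inner top edge vs wood
```

```text
[[0.001, -0.1356], [-0.0017, -0.0114]] yaw 0.022 med 0.05
[[0.0057, -0.1435], [0.0041, -0.0699]] yaw 0.022 med 0.24
```

```bash
python3 -c "
from bench import arm
print(arm.close_job())"
```

```text
the job is handed in; nothing more can be done
None
```

I pushed the crate low on its walls into the inside corner and handed the job in at about 15 s of the 58 s, but no verdict came back. It stopped firmly against both arms, looks upright and reads square to the long arm, though one image measurement left up to about 5 mm of possible gap there (limit 6 mm). The jar, disc and loupe look unmoved in the last picture.

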